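# Snap the paper-bay cover onto the receipt printer

## Robot

A 6-joint arm with a two-finger parallel gripper is mounted at the origin on the work surface. World frame = base frame: x ahead of the robot, y to its left, z up, the work surface at z = 0. Lengths are in m, angles in degrees, forces in N, time in s.
With the tool pointing down it reaches from about 0.3 to 0.75 m from the base axis. Payload 8.5 kg.
Tool frame: the origin (TCP) lies between the finger pads; the fingertips stand env.finger_overhang ahead of it and the grasp point (between the pads) lies 2 mm behind it (env.finger_overhang is the distance from the TCP to the fingertips, in m); z points along the fingers, y is the line along which they close (so a half turn about z gives the same grasp; the last joint's range is limited). The gripper opens to 85 mm and grips with 20 to 120 N. Pads are 22 mm wide; open, the fingers measure 114 mm over their backs; the gripper's body (76 mm by 85 mm) begins 54 mm behind the grasp point. The pads swing forward as they close: fully open they stand 13 mm farther back than shut.
Start: joints at [-87.508, 21.807, 74.336, -0, 83.858, -12.336], TCP at [0.141, -0.532, 0.228] pointing down, gripper open.
Joint ranges: [-178.18, 178.18], [-50.72, 133.34], [12.68, 142.11], [-81.47, 261.47], [9.98, 163.14], [-165.26, 165.26]. Speed limits (degrees/s): [136.94, 136.94, 180, 180, 180, 180].

## Interface

Orientations are given as a 3x3 rotation matrix whose columns are the frame's x, y, z axes.
In Python, from rig import env gives the robot as it stands. The module is installed in compiled form; this text tells all that it offers.
- The arm moves only by the tool jog_arm, never from a script. Its arguments are lists of equal length, an entry for each row: "hand": the finger opening in m, from 0 to 0.0854; "travel": the shift along the world's x, y, z in m, a list of three; "yaw": the turn about the world's z in rad. A call has exactly 5 rows; each row shifts and turns the commanded pose from where the row before left it; what a row does not reach is not made up. A row lasts 1/8 s, in which the tool goes at most 62.5 mm and 10.7 degrees, less where a joint would pass 70% of its speed; a pose out of reach is approached as far as the arm can. A call is refused whole if a number of a shift passes 0.0625 or a number of a turn 0.188, either way. A call with a gripper value outside its range is refused whole. The fingers move at their own pace and stop on an object; "grip_force" is the grip in N (left out, the last holds). Time passes only in rows, so rows that do not move let the fingers close, or fill a call up. It gives the time, the measured TCP pose, the force, the opening and the grip force at its end, in the units of the state.
- env.observe(): the state, without advancing time (a new reading comes with each control period).
- env.get_image(name): name is "scene" or "side" or "wrist"; returns the picture (480x640x3 uint8, red, green, blue); there is no depth.
- env.calibration(name): a dict with "fx", "fy", "cx", "cy" (pixels), "position" and "rotation" of the camera in the world; the wrist camera has in their place "hand_eye" (4x4, takes a point from camera to tool coordinates, whose origin is the TCP and whose axes are the flange's). Camera axes: x right, y down, z forward; pixel columns grow to the right and rows downward; lengths in m; the calibration is good to about 2 mm. The wrist camera is an equidistant fisheye: a pixel r from the principal point sees the ray r / f radians off the axis. A picture is of the moment at which its call begins: read the wrist's pose just before it. calibration takes no time and is no camera call.
- env.close_job(): hands the job in; it is judged then, once.
The state is a dict: "time_s": time; "q": joint angles; "qvel": joint speeds; "joint_efforts": joint torques, N m; "position": TCP position; "tool_rot": TCP orientation; "ft_force": force on the tool from outside, world axes, zero at the start; "wrist_torque": the same for the moment, N m; "grip_width": finger opening in m; "gripper_force": force on a finger pad.
Only numpy, scipy, OpenCV 4.12 (cv2) and the standard library are available. Lean on these libraries where they do the work, as an engineer would, in place of code of your own. Each camera call takes 0.05 s, during which the arm holds its last target. There are 200 camera calls.

## Task

The receipt printer on the counter stands with its paper bay open. Take the longer of the two white covers by the ridge on its top, put it lengthwise between the printer's two upright snap hooks and press it straight down until both hooks click over its ends, so that it lies flat and fully home over the bay; then let go of it.

Things in the scene. Friction and masses are not known exactly. Their poses are not given: they have to be found in the camera images.
- cover_mid (a point): Long white cover, 90 g, flat on the counter: plate 80 (x) x 120 (y) x 10 mm, on its middle a finger ridge 14 mm thick (x), 60 long (y), 28 high. Point: on its centre line, 19 mm above its underside (9 mm above the plate's top face); z up. Either way round fits. The other cover nearby looks alike but is only 76 mm long: too short for the hooks.
- bay (a point): Middle of the open bay of the fixed printer (150 x, 200 y, 85 mm high), at the top face that carries the cover; z up, y from hook to hook. Hooks at +y and -y: stems 65 mm out, catches reach in to 53 mm at 11.5 mm up, lead-ins slope to 67 mm out, 36 mm up. Guide ribs 5 mm high at x +-51 mm. Home: cover's point 19 mm above this one, y axes parallel. Takes 5 to 15 N; 5 mm off-centre still snaps.
- hook_left (a joint): Springy grey hook, 28 mm wide, at the bay's +y end: rad, 0 at rest (upright), growing as the cover pushes its head outward (about 0.1 to 0.27 as it passes), back near 0 once clicked over the cover's end.
- hook_right (a joint): The same hook at the bay's -y end.
Mind the look-alikes: they are no part of the job. What is shaped like the part that bears cover_mid but green or orange is not meant.

How it is judged (in metres and radians):
On the way:
1. the cover, lengthwise between the hooks, is pushed down past their lead-ins by the gripper (not dropped in) ((contact force between cover and the fingers above 0.5 N or contact force between cover and the arm above 0.5 N) and horizontal distance between cover_mid and bay below 0.02 m and z of cover_mid in the frame of bay between 0.0225 and 0.035 m and value of joint any of hook_left, hook_right above 0.05 rad), for 0.04 s.
At the end, for the whole second after the job is handed in: The long cover lies flat (within 3 degrees) on the printer's top, its plate down on the seat to within 3.5 mm, centred over the bay within 15 mm and lengthwise between the hooks within 10 degrees, both hooks sprung back (under 0.06 rad) over its ends, released and at rest (horizontal distance between cover_mid and bay below 0.015 m and z of cover_mid in the frame of bay between 0.015 and 0.0225 m and angle between cover_mid's own z axis and vertical below 0.06 rad and angle between the y axis of cover_mid and the y axis of bay, either way round below 0.18 rad and value of joint each of hook_left, hook_right below 0.06 rad and linear speed of cover below 0.02 m/s); the robot touches nothing.
It also fails if it takes over 42 s, if anything falls off the work surface, if the arm or the gripper's body presses on something with over 40 N, if the wrist force passes 120 N, or if a joint passes its speed limit or range.

## Working session

There is one attempt and no reset: what is moved stays moved. The work goes in short steps, Python scripts to look and compute and a tool call to move; the robot and the scene stay as the last step left them, time stands still between calls to the robot, and variables do not carry over. Pictures are saved under pics/ and viewed, at most 10 in all, crops included, and the job is handed in when it is done.

Besides the shell and the picture viewer there is one more tool, called after "Call:" in YAML: its name, and indented under it one key for each argument. jog_arm: Moves the arm, as the interface text tells. Its arguments: {"type":"object","properties":{"hand":{"type":"array"},"travel":{"type":"array"},"yaw":{"type":"array"},"grip_force":{"type":"number"}},"required":["hand","travel","yaw"]}

```bash
mkdir -p pics; python3 - <<'E'
from rig import env
import cv2
for n in("scene","side"):
    cv2.imwrite(f"pics/{n}0.png",env.get_image(n)[:,:,::-1]); print(n,env.calibration(n))
print(env.calibration("wrist"),env.finger_overhang); s=env.observe();print(s["time_s"],s["position"],s["tool_rot"],s["ft_force"])
E
```

```text
scene {'fx': 621.2750532572217, 'fy': 621.2750532572217, 'cx': 319.58886872054876, 'cy': 251.2566146685465, 'position': array([ 1.1829904 , -0.11028907,  1.017143  ]), 'rotation': array([[ 0.1652525 ,  0.83394127, -0.52652974],
       [ 0.98615066, -0.14734409,  0.07613537],
       [-0.01408861, -0.53181921, -0.84674072]])}
side {'fx': 593.9902542671622, 'fy': 593.9902542671622, 'cx': 326.05006672121607, 'cy': 243.35571230599942, 'position': array([0.29241212, 0.72737967, 0.95284968]), 'rotation': array([[-0.93143506, -0.2515976 ,  0.26292084],
       [-0.36360816,  0.67274587, -0.64436178],
       [-0.01475903, -0.69578132, -0.71810203]])}
{'fx': 371.64829954431775, 'fy': 371.64829954431775, 'cx': 321.45271339332857, 'cy': 245.23943613680467, 'hand_eye': array([[ 4.61925042e-04, -9.63698734e-01, -2.66991640e-01,
         6.82412109e-02],
       [ 9.99999866e-01,  5.07363135e-04, -1.01202534e-04,
        -2.05902756e-04],
       [ 2.32990470e-04, -2.66991558e-01,  9.63698840e-01,
        -1.45971663e-01],
       [ 0.00000000e+00,  0.00000000e+00,  0.00000000e+00,
         1.00000000e+00]])} 0.017
0.1 [ 0.14073978 -0.53141623  0.22778586] [[ 9.66700828e-01  2.55909179e-01 -4.27624762e-05]
 [ 2.55909022e-01 -9.66700021e-01  1.28102565e-03]
 [ 2.86487735e-04 -1.24931186e-03 -9.99999179e-01]] [-0.11639934 -0.00713213  0.50499693]
```

View pics/scene0.png

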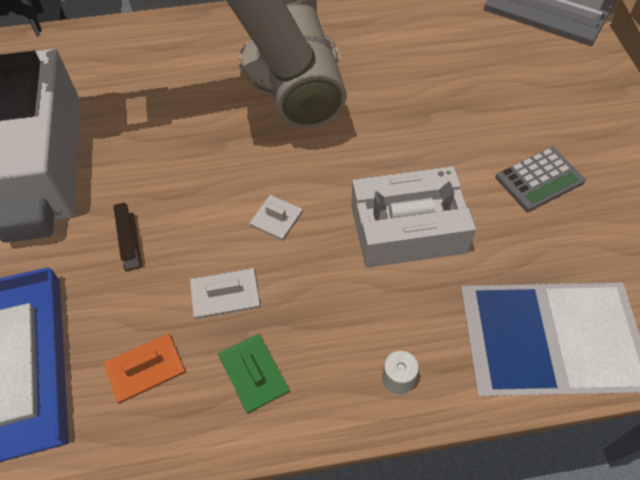

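View pics/side0.png

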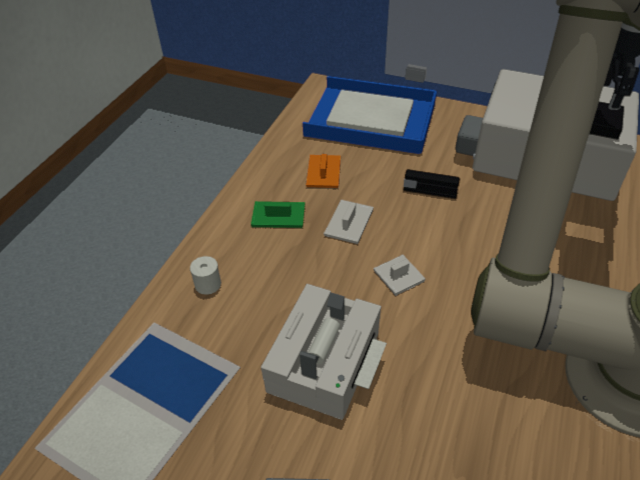

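Scene: the long white cover is at about (225,292), the short one at (276,216), and the printer at (412,212) with hooks near (380,203) and (447,192). Side: the cover is at (349,222) and the printer hooks at (309,362) and (337,306). I'll zoom in to refine these.

```bash
python3 - <<'E'
import cv2,numpy as np
a=cv2.imread("pics/scene0.png");b=cv2.imread("pics/side0.png")
c=lambda im,u,v:cv2.resize(im[v:v+100,u:u+133],(400,300),interpolation=cv2.INTER_CUBIC)
cv2.imwrite("pics/z.png",np.vstack([np.hstack([c(a,160,242),c(a,347,165)]),np.hstack([c(b,280,170),c(b,256,285)])]))
E
```

```text
(no output)
```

View pics/z.png

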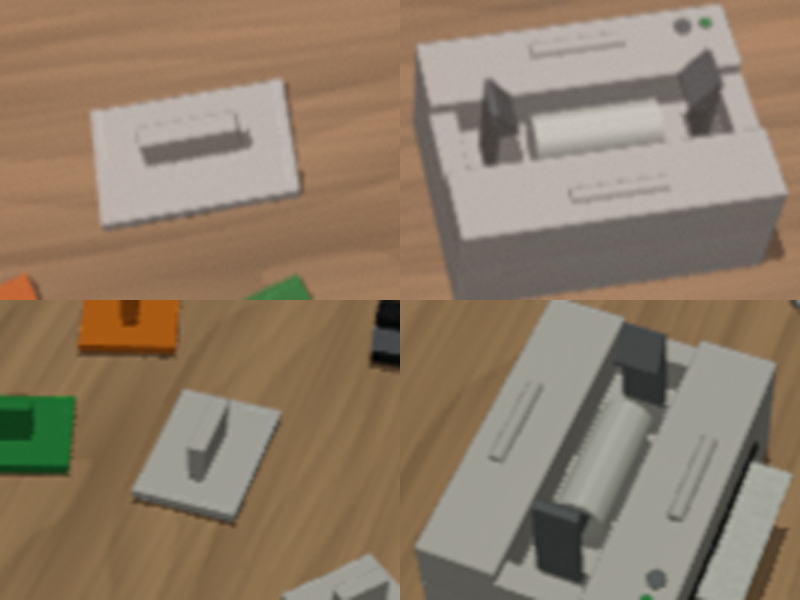

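```bash
cat >h.py <<'E'
from rig import env
import numpy as np
def ray(n,uv,z):
    c=env.calibration(n);uv=np.array(uv,float)
    d=np.c_[(uv[:,0]-c["cx"])/c["fx"],(uv[:,1]-c["cy"])/c["fy"],np.ones(len(uv))]@c["rotation"].T
    p=c["position"];return (p+d*((z-p[2])/d[:,2])[:,None])[:,:2]
def rep(t,P):
    e=lambda a,b:(np.linalg.norm(P[b]-P[a])*1e3).round()
    d=(P[1]-P[0])+(P[2]-P[3])
    print(t,P.mean(0).round(4),"edges mm",e(0,1),e(1,2),e(2,3),e(3,0),"ang01",np.degrees(np.arctan2(d[1],d[0])).round(1))
E
python3 - <<'E'
from h import *
f=lambda L,o,u,v:[((x-o[0])/3.0075+u,(y-o[1])/3+v) for x,y in L]
rep("cover scene",ray("scene",f([(91,110),(284,80),(300,187),(103,223)],(0,0),160,242),.01))
rep("cover side",ray("side",f([(183,390),(281,410),(235,515),(135,490)],(0,300),280,170),.01))
rep("prn scene",ray("scene",f([(417,45),(722,7),(785,193),(460,238)],(400,0),347,165),.085))
# side: back-left,back-right,front-left top corners; panel slot mids
rep("ribs scene",ray("scene",f([(530,48),(625,42),(670,187),(570,195)],(400,0),347,165),.09))
rep("ribs side",ray("side",f([(540,385),(495,458),(675,518),(714,438)],(400,300),256,285),.09))
E
```

```text
cover scene [ 0.613  -0.2064] edges mm 121.0 77.0 119.0 80.0 ang01 91.1
cover side [ 0.6146 -0.2073] edges mm 80.0 121.0 79.0 118.0 ang01 -177.8
prn scene [0.5314 0.1598] edges mm 198.0 146.0 198.0 148.0 ang01 89.1
ribs scene [0.5342 0.1599] edges mm 60.0 112.0 60.0 113.0 ang01 84.9
ribs side [0.5301 0.1626] edges mm 59.0 112.0 60.0 111.0 ang01 86.9
```

The cover is at (0.614,-0.207) with its long axis at about 91.4°. The bay is at (0.531,0.160) at about 88.5°. I'll move above the cover and turn by about +76.6° (1.337 rad).

Call:
jog_arm:
  hand: [0.0854, 0.0854, 0.0854, 0.0854, 0.0854]
  travel:
    - [0.0473, 0.0325, 0]
    - [0.0473, 0.0325, 0]
    - [0.0473, 0.0325, 0]
    - [0.0473, 0.0325, 0]
    - [0.0473, 0.0325, 0]
  yaw: [0.1337, 0.1337, 0.1337, 0.1337, 0.1337]
  grip_force: 60

```text
time_s: 0.72
position: [0.3785, -0.3678, 0.2281]
tool_rot: [[0.597, 0.803, -0.0], [0.803, -0.597, 0.0], [0.0, -0.0, -1.0]]
ft_force: [-0.5, -1.1, -0.0]
grip_width: 0.0846
gripper_force: 0.0
```

Call:
jog_arm:
  hand: [0.06, 0.06, 0.06, 0.06, 0.06]
  travel:
    - [0.0473, 0.0325, -0.01]
    - [0.0473, 0.0325, -0.01]
    - [0.0473, 0.0325, -0.01]
    - [0.0473, 0.0325, -0.01]
    - [0.0473, 0.0325, -0.01]
  yaw: [0.1337, 0.1337, 0.1337, 0.1337, 0.1337]

```text
time_s: 1.35
position: [0.6151, -0.2053, 0.1776]
tool_rot: [[-0.029, 1.0, -0.001], [1.0, 0.029, 0.0], [0.0, -0.001, -1.0]]
ft_force: [0.5, -0.9, 1.4]
grip_width: 0.06
gripper_force: 0.0
```

```bash
python3 - <<'E'
from rig import env
import cv2
for i in range(4): s=env.observe(); im=env.get_image("wrist")
s=env.observe();im=env.get_image("wrist")
print(s["time_s"],s["position"].round(4),s["tool_rot"].round(4).tolist(),s["ft_force"].round(2),s["grip_width"])
cv2.imwrite("pics/w1.png",im[:,:,::-1])
E
```

```text
1.55 [ 0.6139 -0.2059  0.1774] [[-0.026, 0.9997, -0.0015], [0.9997, 0.026, 0.0006], [0.0006, -0.0015, -1.0]] [ 0.03 -0.01  0.43] 0.06007173253531137
```

View pics/w1.png

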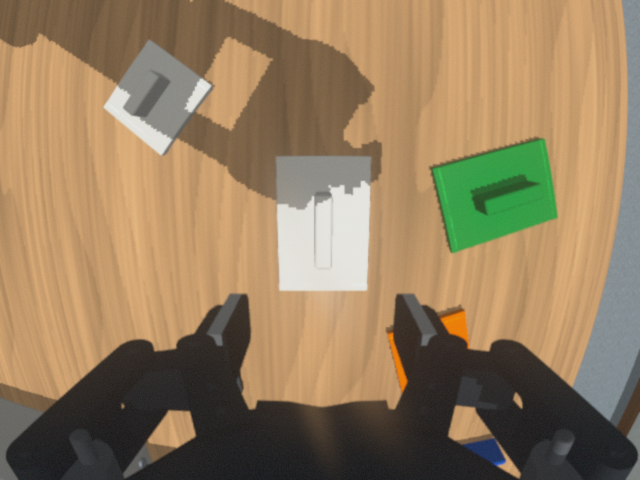

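The cover shows plate corners at (276,156), (371,156), (368,290) and (279,290), and the ridge top spans (316..332, 192..268).

```bash
cat >>h.py <<'E'
def wray(uv,z,p,R):
    c=env.calibration("wrist");H=c["hand_eye"];uv=np.array(uv,float)
    d=(uv-[c["cx"],c["cy"]])/c["fx"];th=np.linalg.norm(d,axis=1)
    v=np.c_[d*(np.sin(th)/th)[:,None],np.cos(th)]@H[:3,:3].T@R.T
    o=p+R@H[:3,3];return (o+v*((z-o[2])/v[:,2])[:,None])[:,:2]
E
python3 - <<'E'
from h import *
s=env.observe();p,R=s["position"],s["tool_rot"];print(p.round(4),np.degrees(np.arctan2(R[1,1],R[0,1])))
rep("plate",wray([(276,156),(371,156),(368,290),(279,290)],.01,p,R))
rep("ridge",wray([(315.5,192),(332.5,192),(331.5,268),(315.5,268)],.038,p,R))
E
```

```text
[ 0.6134 -0.2068  0.178 ] 1.3987917543839243
plate [ 0.6158 -0.2081] edges mm 80.0 121.0 82.0 120.0 ang01 1.4
ridge [ 0.6157 -0.2062] edges mm 13.0 62.0 13.0 62.0 ang01 1.4
```

Call:
jog_arm:
  hand: [0.06, 0.06, 0.06, 0.06, 0.06]
  travel:
    - [0.002, -0.001, -0.05]
    - [0, 0, -0.05]
    - [0, 0, -0.03]
    - [0, 0, -0.015]
    - [0, 0, 0]
  yaw: [0, 0, 0, 0, 0]

```text
time_s: 2.22
position: [0.6153, -0.2084, 0.0334]
tool_rot: [[-0.024, 1.0, -0.0], [1.0, 0.024, 0.0], [0.0, -0.0, -1.0]]
ft_force: [0.2, -0.2, 0.6]
grip_width: 0.0599
gripper_force: 0.0
```

Call:
jog_arm:
  hand: [0.0, 0.0, 0.0, 0.0, 0.0]
  travel:
    - [0, 0, 0]
    - [0, 0, 0]
    - [0, 0, 0]
    - [0, 0, 0]
    - [0, 0, 0]
  yaw: [0, 0, 0, 0, 0]

```text
time_s: 2.85
position: [0.6161, -0.2078, 0.0344]
tool_rot: [[-0.025, 1.0, 0.001], [1.0, 0.025, -0.001], [-0.001, 0.001, -1.0]]
ft_force: [-2.0, 0.2, 6.5]
grip_width: 0.0087
gripper_force: 58.8
```

Call:
jog_arm:
  hand: [0.0, 0.0, 0.0, 0.0, 0.0]
  travel:
    - [0, 0, 0.01]
    - [0, 0, 0.03]
    - [0, 0, 0.05]
    - [0, 0, 0.05]
    - [0, 0, 0.05]
  yaw: [0, 0, 0, 0, 0]

```text
time_s: 3.48
position: [0.6155, -0.2075, 0.2257]
tool_rot: [[-0.025, 1.0, 0.0], [1.0, 0.025, -0.0], [-0.0, 0.0, -1.0]]
ft_force: [0.7, -0.6, 0.2]
grip_width: 0.0
gripper_force: 0.0
```

Call:
jog_arm:
  hand: [0.0, 0.0, 0.0, 0.0, 0.0]
  travel:
    - [-0.012, 0.05, 0]
    - [-0.012, 0.05, 0]
    - [-0.012, 0.05, 0]
    - [-0.012, 0.03, 0]
    - [-0.012, 0.01, 0]
  yaw: [-0.012, -0.012, -0.012, -0.012, -0.012]

```text
time_s: 4.1
position: [0.5551, -0.0163, 0.2239]
tool_rot: [[0.034, 0.999, 0.001], [0.999, -0.034, -0.0], [-0.0, 0.001, -1.0]]
ft_force: [-0.3, -0.9, -0.3]
grip_width: -0.0
gripper_force: 0.0
```

```bash
python3 - <<'E'
from rig import env
import cv2
for i in range(3): im=env.get_image("wrist")
s=env.observe();im=env.get_image("wrist")
print(s["time_s"],s["position"].round(4),s["tool_rot"].round(4).tolist(),s["ft_force"].round(2),s["grip_width"],s["gripper_force"])
import pickle;pickle.dump((s["position"],s["tool_rot"]),open("w2.pkl","wb"))
cv2.imwrite("pics/w2.png",im[:,:,::-1])
E
```

```text
4.25 [ 0.5556 -0.0182  0.2237] [[0.035, 0.9994, 0.0005], [0.9994, -0.035, -0.0005], [-0.0004, 0.0006, -1.0]] [-0.04 -1.06  0.34] 0.00014207361822970893 0.0
```

View pics/w2.png

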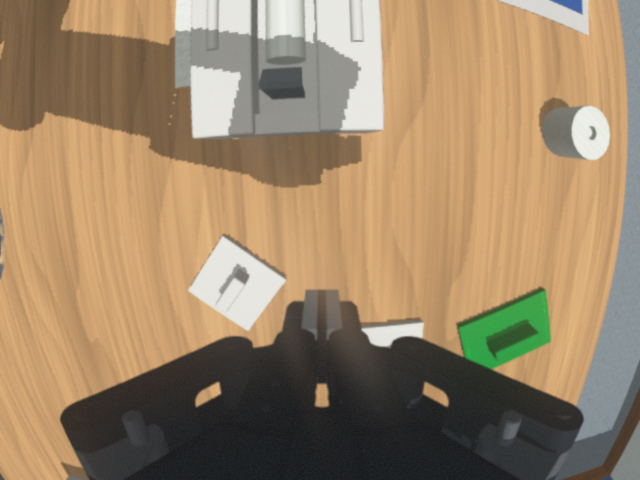

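The cover slipped out of the grip and is still on the counter: its edge is visible at (395,325) and the fingers are shut. I'll look at the fingertips and where the cover is now.

```bash
python3 - <<'E'
from h import *
import cv2
c=env.calibration("wrist");H=c["hand_eye"]
for uv in[(322,290),(305,290),(340,290),(322,306)]:
    d=(np.array(uv)-[c["cx"],c["cy"]])/c["fx"];th=np.linalg.norm(d)
    v=H[:3,:3]@np.r_[d*np.sin(th)/th,np.cos(th)];o=H[:3,3]
    for x in(.011,0): print(uv,x,(o+v*(x-o[0])/v[0]).round(4))
a=env.get_image("scene")[:,:,::-1];b=env.get_image("side")[:,:,::-1]
k=lambda im,u,v,w,h:cv2.resize(im[v:v+h,u:u+w],(400,300),interpolation=cv2.INTER_CUBIC)
w=cv2.imread("pics/w2.png");w1=cv2.imread("pics/w1.png")
cv2.imwrite("pics/z2.png",np.vstack([np.hstack([k(a,160,242,133,100),k(b,256,170,200,150)]),np.hstack([k(w,250,270,160,120),k(w1,200,280,260,195)])]))
E
```

```text
(322, 290) 0.011 [ 0.011   0.0007 -0.0074]
(322, 290) 0 [0.     0.0008 0.0193]
(305, 290) 0.011 [ 0.011  -0.0061 -0.0074]
(305, 290) 0 [ 0.     -0.0074  0.0192]
(340, 290) 0.011 [ 0.011   0.0079 -0.0075]
(340, 290) 0 [0.     0.0094 0.0192]
(322, 306) 0.011 [ 0.011   0.0007 -0.0227]
(322, 306) 0 [0.     0.0007 0.001 ]
```

View pics/z2.png

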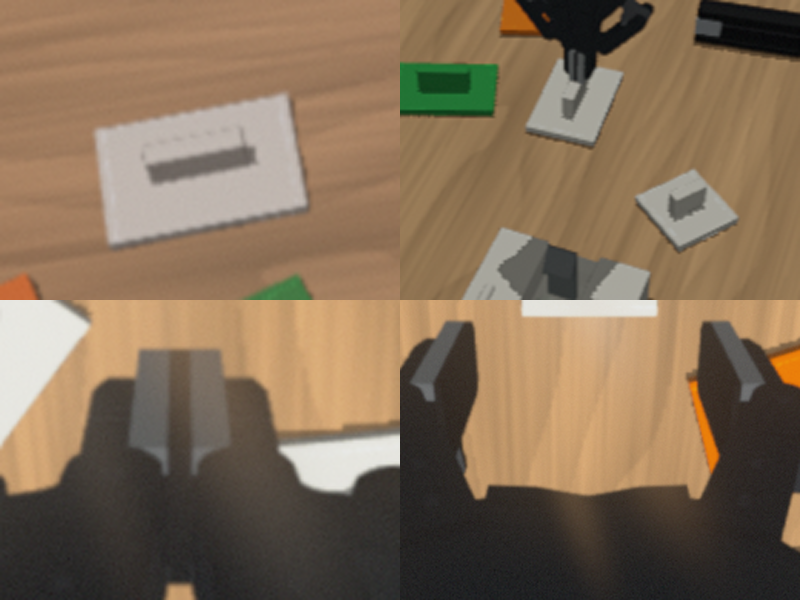

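```bash
python3 - <<'E'
from h import *
s=env.observe();p=s["position"];print(p)
for n in("side","scene"):
    c=env.calibration(n)
    for dz in(-.017,0,.008,.03):
        v=c["rotation"].T@(p+[0,0.0,dz]-c["position"]);print(n,dz,v[:2]/v[2]*c["fx"]+[c["cx"],c["cy"]])
off=(160,242);f=lambda L:[(x/3.0075+160,y/3+242) for x,y in L]
rep("cover now",ray("scene",f([(97,130),(290,95),(307,205),(109,243)]),.01))
rep("cover old",ray("scene",f([(91,110),(284,80),(300,187),(103,223)]),.01))
E
```

```text
[ 0.55616674 -0.01884944  0.2232468 ]
side -0.017 [346.10836529 216.61214903]
side 0 [346.19758468 209.76712191]
side 0.008 [346.24027578 206.49180496]
side 0.03 [346.36007916 197.30033442]
scene -0.017 [318.38317625 187.55420255]
scene 0 [318.21854056 181.0800691 ]
scene 0.008 [318.13942892 177.96908282]
scene 0.03 [317.91625461 169.19297621]
cover now [ 0.6263 -0.2037] edges mm 120.0 78.0 119.0 79.0 ang01 92.2
cover old [ 0.613  -0.2064] edges mm 121.0 77.0 119.0 80.0 ang01 91.1
```

The tips really stand about 8 mm behind the TCP, and both camera checks agree on this. So the first grip only caught the ridge's top edge. The cover has shifted to about (0.629,-0.2055). I'll take the printer pose from the same wrist picture (front top edge (193,136)-(382,129), rib ends (213,48) and (357,41)).

```bash
python3 - <<'E'
from h import *
import pickle
p,R=pickle.load(open("w2.pkl","rb"))
E=wray([(193,136),(382,129)],.085,p,R);r=wray([(213,48),(357,41)],.09,p,R)
for Q,d in((E,.1),(r,.03)):
    t=Q[1]-Q[0];L=np.linalg.norm(t);t/=L;print(Q.round(4).tolist(),L.round(4),np.degrees(np.arctan2(t[1],t[0])),"centre",(Q.mean(0)+d*np.array([-t[1],t[0]])).round(4))
s=env.observe();print(s["position"],np.degrees(np.arctan2(s["tool_rot"][1,1],s["tool_rot"][0,1])),s["time_s"])
E
```

```text
[[0.4582, 0.0633], [0.6052, 0.061]] 0.147 -0.9204960681596148 centre [0.5333 0.1621]
[[0.4786, 0.1314], [0.588, 0.1294]] 0.1094 -1.0501301868355686 centre [0.5338 0.1604]
[ 0.55616674 -0.01884944  0.2232468 ] -2.07956739051586 4.4
```

Call:
jog_arm:
  hand: [0.03, 0.03, 0.03, 0.03, 0.03]
  travel:
    - [0.015, -0.04, -0.01]
    - [0.015, -0.04, -0.01]
    - [0.015, -0.04, -0.01]
    - [0.015, -0.035, -0.01]
    - [0.013, -0.032, -0.01]
  yaw: [0.016, 0.016, 0.016, 0.016, 0.015]

```text
time_s: 5.03
position: [0.6291, -0.2073, 0.1725]
tool_rot: [[-0.043, 0.999, -0.0], [0.999, 0.043, 0.0], [0.0, -0.0, -1.0]]
ft_force: [-0.4, -0.1, -0.5]
grip_width: 0.0301
gripper_force: 0.0
```

Call:
jog_arm:
  hand: [0.03, 0.03, 0.03, 0.03, 0.03]
  travel:
    - [0, 0, 0]
    - [0, 0, -0.04]
    - [0, 0, -0.04]
    - [0, 0, -0.03]
    - [0, 0, 0]
  yaw: [0, 0, 0, 0, 0]

```text
time_s: 5.65
position: [0.6277, -0.204, 0.0616]
tool_rot: [[-0.044, 0.999, -0.004], [0.999, 0.044, 0.002], [0.002, -0.004, -1.0]]
ft_force: [0.2, 0.0, 0.9]
grip_width: 0.0298
gripper_force: 0.0
```

```bash
python3 - <<'E'
from rig import env
import cv2
im=env.get_image("wrist")
s=env.observe();im=env.get_image("wrist")
print(s["time_s"],s["position"].round(4),s["tool_rot"].round(4).tolist(),s["ft_force"].round(2),s["grip_width"])
cv2.imwrite("pics/w3.png",im[:,:,::-1])
E
```

```text
5.7 [ 0.6287 -0.2045  0.0636] [[-0.0439, 0.999, -0.0006], [0.999, 0.0439, 0.0004], [0.0004, -0.0005, -1.0]] [-0.96 -0.49  0.07] 0.030309611537143403
```

View pics/w3.png

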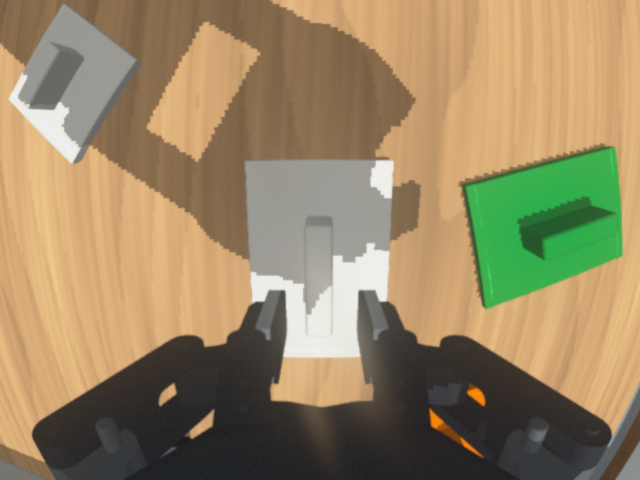

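The fingers straddle the ridge. The ridge top spans (306..331, 218..335) and the plate's far corners are (246,161) and (393,160).

```bash
python3 - <<'E'
from h import *
s=env.observe();p,R=s["position"],s["tool_rot"];print(p.round(4),np.degrees(np.arctan2(R[1,1],R[0,1])))
rep("ridge",wray([(306,218),(331.5,218),(331,335),(307,335)],.038,p,R))
Q=wray([(246,161),(393,160)],.01,p,R);t=Q[1]-Q[0];L=np.linalg.norm(t);t/=L;print(L,np.degrees(np.arctan2(t[1],t[0])),Q.mean(0)-.06*np.array([-t[1],t[0]]))
E
```

```text
[ 0.6293 -0.2048  0.0647] 2.519350587537215
ridge [ 0.6285 -0.2026] edges mm 12.0 63.0 13.0 63.0 ang01 2.5
0.07974807777737603 2.8869102083296974 [ 0.62923508 -0.20477223]
```

Call:
jog_arm:
  hand: [0.03, 0.03, 0.03, 0.03, 0.03]
  travel:
    - [0, 0, -0.02]
    - [0, 0, -0.015]
    - [0, 0, -0.008]
    - [0, 0, -0.004]
    - [0, 0, 0]
  yaw: [0, 0, 0, 0, 0]

```text
time_s: 6.38
position: [0.6289, -0.2047, 0.0165]
tool_rot: [[-0.044, 0.999, 0.0], [0.999, 0.044, -0.0], [-0.0, 0.0, -1.0]]
ft_force: [-0.3, -1.0, 0.2]
grip_width: 0.0298
gripper_force: 0.0
```

Call:
jog_arm:
  hand: [0.03, 0.03, 0.03, 0.03, 0.03]
  travel:
    - [0, 0, -0.002]
    - [0, 0, -0.002]
    - [0, 0, -0.002]
    - [0, 0, 0]
    - [0, 0, 0]
  yaw: [0, 0, 0, 0, 0]

```text
time_s: 7.0
position: [0.6288, -0.2047, 0.0103]
tool_rot: [[-0.044, 0.999, 0.0], [0.999, 0.044, -0.0], [-0.0, 0.0, -1.0]]
ft_force: [0.8, -0.0, -0.1]
grip_width: 0.0299
gripper_force: 0.0
```

Call:
jog_arm:
  hand: [0.03, 0.03, 0.0, 0.0, 0.0]
  travel:
    - [0, 0, -0.002]
    - [0, 0, -0.001]
    - [0, 0, 0]
    - [0, 0, 0]
    - [0, 0, 0]
  yaw: [0, 0, 0, 0, 0]

```text
time_s: 7.62
position: [0.6289, -0.2048, 0.0076]
tool_rot: [[-0.044, 0.999, 0.0], [0.999, 0.044, -0.0], [-0.0, 0.0, -1.0]]
ft_force: [0.2, 0.4, 1.9]
grip_width: 0.0132
gripper_force: 61.0
```

Call:
jog_arm:
  hand: [0.0, 0.0, 0.0, 0.0, 0.0]
  travel:
    - [0, 0, 0]
    - [0, 0, 0]
    - [0, 0, 0.01]
    - [0, 0, 0.01]
    - [0, 0, 0]
  yaw: [0, 0, 0, 0, 0]

```text
time_s: 8.25
position: [0.6292, -0.2049, 0.0284]
tool_rot: [[-0.044, 0.999, 0.002], [0.999, 0.044, -0.001], [-0.001, 0.002, -1.0]]
ft_force: [-0.8, -0.5, -1.1]
grip_width: 0.0128
gripper_force: 60.5
```

It's held: 13 mm opening at 60 N. Lift and carry it to above the bay.

Call:
jog_arm:
  hand: [0.0, 0.0, 0.0, 0.0, 0.0]
  travel:
    - [0, 0, 0.04]
    - [0, 0, 0.05]
    - [0, 0.01, 0.045]
    - [-0.012, 0.04, 0.015]
    - [-0.012, 0.045, 0]
  yaw: [0, 0, 0, 0, 0]

```text
time_s: 8.88
position: [0.6047, -0.1091, 0.1786]
tool_rot: [[-0.043, 0.999, 0.002], [0.999, 0.043, -0.001], [-0.001, 0.002, -1.0]]
ft_force: [0.9, 0.5, -1.7]
grip_width: 0.0132
gripper_force: 60.5
```

Call:
jog_arm:
  hand: [0.0, 0.0, 0.0, 0.0, 0.0]
  travel:
    - [-0.014, 0.055, 0]
    - [-0.015, 0.055, 0]
    - [-0.015, 0.055, 0]
    - [-0.014, 0.055, 0]
    - [-0.0135, 0.05, 0]
  yaw: [-0.012, -0.012, -0.012, -0.012, -0.013]

```text
time_s: 9.5
position: [0.5324, 0.1621, 0.1773]
tool_rot: [[0.017, 1.0, -0.0], [1.0, -0.017, 0.0], [0.0, -0.0, -1.0]]
ft_force: [1.2, 0.3, -0.5]
grip_width: 0.0132
gripper_force: 60.5
```

```bash
python3 - <<'E'
from rig import env
import cv2,pickle,numpy as np
for i in range(4): im=env.get_image("wrist")
s=env.observe();im=env.get_image("wrist")
print(s["time_s"],s["position"].round(4),s["tool_rot"].round(4).tolist(),s["ft_force"].round(2),s["grip_width"],s["gripper_force"])
pickle.dump((s["position"],s["tool_rot"]),open("w4.pkl","wb"))
cv2.imwrite("pics/w4.png",im[:,:,::-1])
a=env.get_image("scene")[:,:,::-1];b=env.get_image("side")[:,:,::-1]
k=lambda im,u,v:cv2.resize(im[v:v+150,u:u+133],(400,450),interpolation=cv2.INTER_CUBIC)
cv2.imwrite("pics/z4.png",np.hstack([k(a,347,130),k(b,256,250)]))
E
```

```text
9.7 [0.5329 0.1609 0.1773] [[0.0151, 0.9999, -0.0001], [0.9999, -0.0151, -0.0003], [-0.0003, -0.0001, -1.0]] [-0.05 -0.4  -1.65] 0.013134309642036827 60.488044023513794
```

View pics/w4.png

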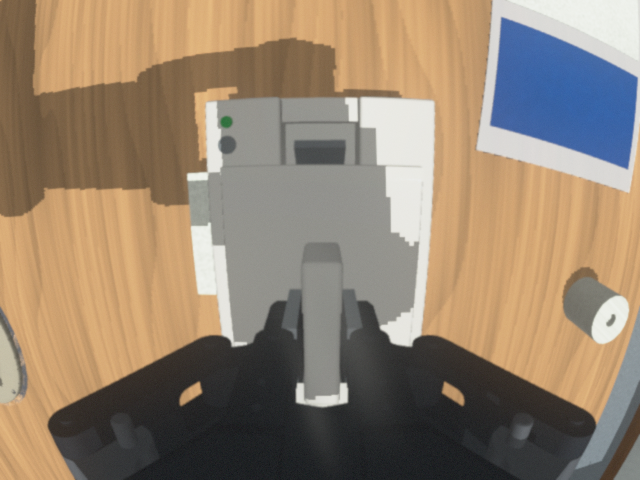

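The cover is held straight, with its far edge at (221,165)-(422,166). The printer's far top edge is at (207,101)-(434,101), with the far hook at about (320,150).

```bash
python3 - <<'E'
from h import *
import pickle
p,R=pickle.load(open("w4.pkl","rb"))
for Q,d in((wray([(221,165.5),(422,166.5)],p[2]+.0024,p,R),.06),(wray([(207,102),(434,101)],.085,p,R),.1),(wray([(228,345),(412,345)],.0,p,R),.0)):
    t=Q[1]-Q[0];L=np.linalg.norm(t);t/=L;print(L.round(4),np.degrees(np.arctan2(t[1],t[0])).round(2),"centre",(Q.mean(0)-d*np.array([-t[1],t[0]])).round(4))
s=env.observe();print(s["position"],np.degrees(np.arctan2(s["tool_rot"][1,1],s["tool_rot"][0,1])))
E
```

```text
0.079 -1.13 centre [0.5332 0.1616]
0.1473 -0.61 centre [0.5333 0.1597]
0.1886 -0.82 centre [0.5302 0.0332]
[0.533606   0.15932378 0.17719708] -1.0484025952670948
```

View pics/z4.png

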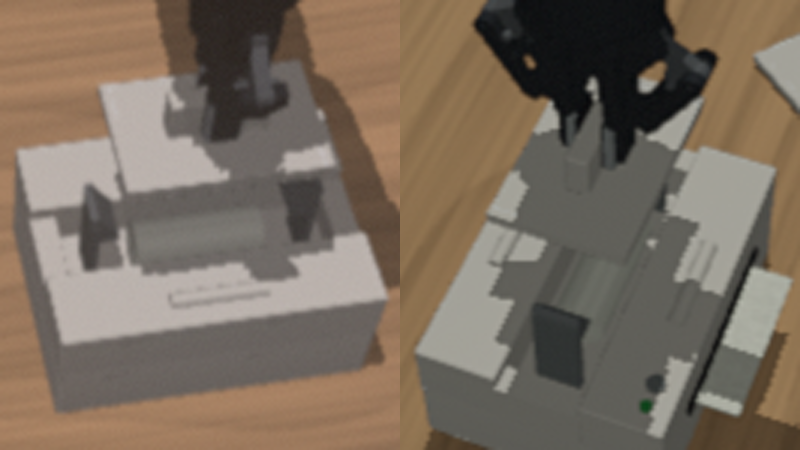

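Call:
jog_arm:
  hand: [0.0, 0.0, 0.0, 0.0, 0.0]
  travel:
    - [0, 0, -0.02]
    - [0, 0, -0.02]
    - [0, 0, -0.012]
    - [0, 0, -0.006]
    - [0, 0, -0.004]
  yaw: [0, 0, 0, 0, 0]
  grip_force: 90

```text
time_s: 10.48
position: [0.5336, 0.1601, 0.1154]
tool_rot: [[0.017, 1.0, 0.001], [1.0, -0.017, 0.0], [0.0, 0.001, -1.0]]
ft_force: [0.2, 1.8, 0.5]
grip_width: 0.0128
gripper_force: 91.0
```

Call:
jog_arm:
  hand: [0.0, 0.0, 0.0, 0.0, 0.0]
  travel:
    - [0, 0, -0.002]
    - [0, 0, -0.002]
    - [0, 0, -0.002]
    - [0, 0, -0.002]
    - [0, 0, 0]
  yaw: [0, 0, 0, 0, 0]

```text
time_s: 11.1
position: [0.5343, 0.1605, 0.1089]
tool_rot: [[0.017, 1.0, 0.004], [1.0, -0.017, 0.0], [0.0, 0.004, -1.0]]
ft_force: [0.1, 0.0, 9.0]
grip_width: 0.0126
gripper_force: 93.0
```

Call:
jog_arm:
  hand: [0.0, 0.0, 0.0, 0.0, 0.0]
  travel:
    - [0, 0, -0.002]
    - [0, 0, -0.002]
    - [0, 0, -0.002]
    - [0, 0, -0.002]
    - [0, 0, -0.002]
  yaw: [0, 0, 0, 0, 0]

```text
time_s: 11.72
position: [0.5332, 0.1603, 0.0971]
tool_rot: [[0.017, 1.0, -0.0], [1.0, -0.017, 0.0], [0.0, -0.0, -1.0]]
ft_force: [-0.0, -0.1, 3.3]
grip_width: 0.0125
gripper_force: 91.7
```

Call:
jog_arm:
  hand: [0.0, 0.0, 0.0, 0.0, 0.0]
  travel:
    - [0, 0, -0.0015]
    - [0, 0, -0.0015]
    - [0, 0, -0.001]
    - [0, 0, 0]
    - [0, 0, 0]
  yaw: [0, 0, 0, 0, 0]

```text
time_s: 12.35
position: [0.5333, 0.1604, 0.0934]
tool_rot: [[0.017, 1.0, 0.0], [1.0, -0.017, 0.0], [0.0, 0.0, -1.0]]
ft_force: [-0.1, 0.4, -1.7]
grip_width: 0.0124
gripper_force: 90.9
```

Call:
jog_arm:
  hand: [0.0, 0.0, 0.0, 0.0, 0.0]
  travel:
    - [0, 0, -0.001]
    - [0, 0, -0.001]
    - [0, 0, 0]
    - [0, 0, 0]
    - [0, 0, 0]
  yaw: [0, 0, 0, 0, 0]

```text
time_s: 12.98
position: [0.5334, 0.1604, 0.0926]
tool_rot: [[0.017, 1.0, 0.001], [1.0, -0.017, 0.0], [0.0, 0.001, -1.0]]
ft_force: [-3.6, -0.8, 9.4]
grip_width: 0.0122
gripper_force: 92.7
```

It's seated: 9 N reaction at exactly the expected height. Release and retreat.

Call:
jog_arm:
  hand: [0.035, 0.035, 0.035, 0.035, 0.035]
  travel:
    - [0, 0, 0]
    - [0, 0, 0]
    - [0, 0, 0]
    - [0, 0, 0]
    - [0, 0, 0.005]
  yaw: [0, 0, 0, 0, 0]

```text
time_s: 13.6
position: [0.533, 0.1603, 0.0962]
tool_rot: [[0.017, 1.0, -0.001], [1.0, -0.017, -0.0], [-0.0, -0.001, -1.0]]
ft_force: [-1.0, 0.3, -0.4]
grip_width: 0.0347
gripper_force: 0.0
```

Call:
jog_arm:
  hand: [0.035, 0.035, 0.035, 0.035, 0.035]
  travel:
    - [0, 0, 0.015]
    - [0, 0, 0.03]
    - [0, 0, 0.04]
    - [0, -0.02, 0.04]
    - [0, -0.03, 0]
  yaw: [0, 0, 0, 0, 0]

```text
time_s: 14.22
position: [0.5343, 0.1103, 0.2257]
tool_rot: [[0.016, 1.0, 0.008], [1.0, -0.016, -0.0], [0.0, 0.008, -1.0]]
ft_force: [-0.1, -0.6, -0.9]
grip_width: 0.035
gripper_force: 0.0
```

```bash
python3 - <<'E'
from rig import env
import cv2,numpy as np
for i in range(3): env.get_image("wrist")
s=env.observe();w=env.get_image("wrist")[:,:,::-1]
print(s["time_s"],s["position"].round(4),s["ft_force"].round(2),s["grip_width"],s["gripper_force"])
a=env.get_image("scene")[:,:,::-1];b=env.get_image("side")[:,:,::-1]
k=lambda im,u,v:cv2.resize(im[v:v+100,u:u+133],(400,300),interpolation=cv2.INTER_CUBIC)
cv2.imwrite("pics/z5.png",np.vstack([np.hstack([k(a,347,165),k(b,256,285)]),np.hstack([cv2.resize(w,(400,300),interpolation=cv2.INTER_AREA),np.zeros((300,400,3),np.uint8)])]))
E
```

```text
14.375 [0.5333 0.1096 0.2224] [ 0.34 -0.04 -0.81] 0.0353687498425484 0.0
```

View pics/z5.png

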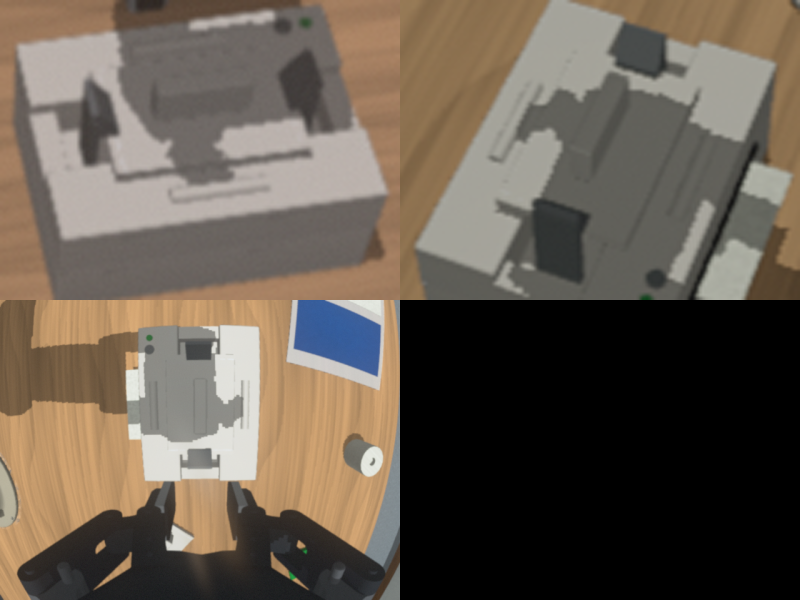

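The cover lies flat between the ribs with both hooks upright over its ends, and the gripper is clear of it. Handing in.

```bash
python3 -c "
from rig import env
print(env.close_job())"
```

```text
the job is handed in; nothing more can be done
None
```

The long cover is snapped flat into the printer bay with both hooks upright over its ends and the gripper clear, handed in at about 14.5 s; the first grip slipped off the ridge and I re-gripped lower, and the judge's verdict wasn't shown.

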